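# Load the transfer pen and hold its sticking gate ajar

## Task

Take the red-capped culture tube out of the blue rack and stand it fully down in the one-well yellow holder inside the transfer pen, and let it go, leaving the other tubes standing where they are. Then free the pen's gate for the colleague who will collect the tube: the nose of its sagging barrel bolt hangs behind the bent-up lip of the keeper, so lift the bolt by its red knob while you draw the bolt back as far as it goes, and swing the gate open about 30 degrees. The gate closes by itself, so finish while still holding the knob, with the gate ajar and still.

Things in the scene. Friction and masses are not known exactly. Their poses are not given: they have to be found in the camera images.
- transfer_pen: Fixed open-topped pen on a white base plate (165 x 255 x 10 mm). Origin on the table in the plane of the closed gate, 85 mm from the gate's hinge axis; its +x points into the pen, +y towards the hinge, -y towards the latch post and keeper, z up. The gate plane is x = 0; clear walls 85 mm high stand at x = 113 mm and at y = 105 and -125 mm; the hinge post (y = 101 mm) is 104 mm high, the keeper on the latch post (y = -95 to -121 mm) 123 mm high.
- well (a point): Centre of the mouth of the round well in the yellow holder (46 x 60 x 60 mm block) in the pen, 70 mm above the table. The well is 18.5 mm wide with a 3 mm chamfer and 50 mm deep, its axis vertical.
- tube_red_mid (a point): Middle of the red-capped culture tube, 66 mm above its foot. The tube is upright, 132 mm long in all: a clear body 15 mm in diameter and 112 mm long with a red cap above it, 18 mm in diameter, 20 mm high (cap centre 56 mm above this point). Starts in any of the three occupied holes of the blue rack; lift it by the cap. Weighs about 22 g.
- tube_green_mid (a point): Middle of a like tube with a green cap in the rack; leave alone.
- tube_white_mid (a point): Middle of a like tube with a white cap in the rack; leave alone.
- rack: Fixed blue tube rack, 66 x 190 x 56 mm, origin at the centre of its underside, long side along its y. The tubes stand in one row along its y, 60 mm apart, 15 mm to the -x side of its middle line, their feet 4 mm above the table; grasp the caps across the rack (along its x).
- bolt_knob: Red cylindrical knob, 18 mm in diameter, that stands up from the bolt's rod on top of the gate. Origin at its foot on the rod; its z points up along the knob (leaning up to 0.1 rad); the red part reaches from 8 to 48 mm above the origin. Moves with the bolt and the gate.
- knob_mid (a point): Middle of the red part of the knob, on its axis, 28 mm above its foot: the place to grip from above. Closed, it lies about 140 mm above the table, 125 mm from the hinge axis, in the gate plane. Nothing rises beside the knob within 20 mm below this point.
- gate_hinge (a point): Point on the table on the gate's vertical hinge axis. Seen from above the gate opens clockwise about it, its free end and the knob moving towards the pen's -x (out of the pen, towards the robot).
- gate (a joint): Opening angle of the gate in rad: 0 closed, 1.2 at most. 158 mm wide frame. A spring closes it: about 0.08 N m at 0 and 0.22 N m at 0.5 rad. It cannot open until the bolt is clear of the keeper (at about 18 mm).
- bolt (a joint): Draw of the bolt in m, along the gate: 0 shot (or up to 2 mm at the start), 0.028 fully drawn. The knob moves towards the hinge (the pen's +y with the gate closed). Friction about 1 N. It stops at 3 to 4 mm against the bent lip unless the knob is raised. Stays where it is left.
- bolt_lift (a joint): Tilt of the bolt's rod in rad: 0 sagging (its weight takes it there), 0.14 fully raised. Rod and knob pivot at the hinge-side end, 95 mm from the knob, about the level axis across the gate. The nose clears the lip once the knob is about 6 mm higher than it hangs (0.06 rad); 13 mm is the stop. Raising it 9 to 10 mm is right.
There are look-alikes about, which are no part of the job. What is shaped like the part that bears tube_red_mid but purple is not meant.

How it is judged:
On the way, in this order (a step that is already met when the one before it is completed fails the run):
1. the red-capped tube stands fully down in the well, let go, with the gate still shut and bolted (horizontal distance between tube_red_mid and well below 0.008 m and z of tube_red_mid in the frame of well below 0.022 m and contact force between the fingers and anything else below 0.1 N and value of joint bolt below 0.008 m and value of joint gate below 0.06 rad), for 0.2 s.
2. the bolt is lifted over the lip and drawn clear of the keeper (value of joint bolt above 0.02 m), for 0.1 s.
At the end, for the whole second after the job is handed in: Gate still and 0.3 to 0.8 rad open, bolt drawn over 20 mm, fingers holding the knob (over 0.5 N); red-capped tube upright (0.12 rad) and fully down in the well (its middle within 8 mm of the axis, 8 to 22 mm above the mouth) (value of joint gate between 0.3 and 0.8 rad and velocity of joint gate between -0.08 and 0.08 rad/s and value of joint bolt above 0.02 m and contact force between the fingers and bolt_knob above 0.5 N and horizontal distance between tube_red_mid and well below 0.008 m and z of tube_red_mid in the frame of well between 0.008 and 0.022 m and angle between tube_red_mid's own z axis and vertical below 0.12 rad); the arm keeps its last pose, push and grip.
It fails at once if the green- or white-capped tube is displaced by more than 20 mm (distance of any of tube_green_mid, tube_white_mid from where it was at the start of the episode above 0.02 m).
It also fails if it takes over 61 s, if anything falls off the work surface, if the arm or the gripper's body presses on something with over 40 N, if the wrist force passes 120 N, or if a joint passes its speed limit or range.

## Robot

A 7-joint arm with a two-finger parallel gripper is mounted at the origin on the work surface; the furniture and walls round the work are solid. World frame = base frame: x ahead of the robot, y to its left, z up, the work surface at z = 0. Lengths are in m, angles in rad, forces in N, time in s.
With the tool pointing down it reaches from about 0.425 to 0.925 m from the base axis. Payload 6.8 kg.
Tool frame: the origin (TCP) lies between the finger pads; the fingertips stand 22 mm ahead of it and the grasp point (between the pads) lies 3 mm ahead of it (env.finger_overhang is the distance from the TCP to the fingertips, in m); z points along the fingers, y is the line along which they close (so a half turn about z gives the same grasp; the last joint's range is limited). The gripper opens to 88 mm and grips with 3 to 60 N. Pads are 20 mm wide; open, the fingers measure 115 mm over their backs; the gripper's body (75 mm by 178 mm) begins 61 mm behind the grasp point.
Start: joints at [1.12, 0.477, 0.022, 1.555, -0.011, 1.109, -0.083], TCP at [0.227, -0.636, 0.245] pointing down, gripper open.
Joint ranges: [-2.96, 2.96], [-0.34, 2.1], [-1.41, 1.46], [0.24, 2.44], [-1.37, 4.51], [0.17, 1.92], [-2.96, 2.96]. Speed limits (rad/s): [2.39, 2.39, 3.14, 3.14, 3.14, 3.14, 3.14].

## Interface

Orientations are given as a unit quaternion [w, x, y, z].
In Python, from workcell import env gives the robot as it stands. Calls block until the motion is done:
- env.move_pose(position, orientation): joint-space move of the TCP to a pose.
- env.move_straight(position, vel=0.15, orientation=None, f_stop=None): straight line of the TCP; orientation=None keeps the orientation; vel is the mean speed in m/s. With f_stop (N) it stops when the force on the tool has changed by that much, and returns True; else False.
- env.movej(angles): joint-space move.
- env.ungrasp() and env.gripper_close(grasp_force=None): open the fingers fully, or close them until they stop; grasp_force is the grip in N (None keeps the last).
- env.sleep(seconds).
- env.solve_ik(position, orientation): joint angles nearest the present ones, or None.
- env.read_state(): the state.
- env.grab_frame(name): name is "scene" or "top" or "wrist"; returns the picture (420x560x3 uint8, blue, green, red); there is no depth.
- env.get_calibration(name): a dict with "fx", "fy", "cx", "cy" (pixels), "pose" (4x4, takes a point from camera to world coordinates); the wrist camera has in their place "mount" (4x4, takes a point from camera to tool coordinates, whose origin is the TCP and whose axes are the flange's). Camera axes: x right, y down, z forward; pixel columns grow to the right and rows downward; lengths in m; the calibration is good to about 2 mm. The wrist camera is an equidistant fisheye: a pixel r from the principal point sees the ray r / f radians off the axis. A picture is of the moment at which its call begins: read the wrist's pose just before it. get_calibration takes no time and is no camera call.
A pose or a line that the arm cannot do raises env.PlanningError and nothing moves.
- env.hand_in(): hands the job in; it is judged then, once.
The state is a dict: "t": time; "qpos": joint angles; "qvel": joint speeds; "joint_efforts": joint torques, N m; "tool_pos": TCP position; "ee_rot": TCP orientation; "force": force on the tool from outside, world axes, zero at the start; "torque": the same for the moment, N m; "opening": finger opening in m; "grasp_force": force on a finger pad.
Only numpy, scipy, OpenCV 4.12 (cv2) and the standard library are available. Lean on these libraries where they do the work, as an engineer would, in place of code of your own. Each camera call takes 0.05 s, during which the arm holds its last target. There are 200 camera calls.

## Working session

There is one attempt and no reset: what is moved stays moved. The work goes in short steps, each a Python script; the robot and the scene stay as the last script left them, time stands still between calls to the robot, and variables do not carry over. Pictures are saved under pics/ and viewed, at most 10 in all, crops included, and the job is handed in when it is done.

```bash
mkdir -p pics; ls
python3 - <<'E'
from workcell import env
import cv2, numpy as np
for n in ("scene","top"):
    f=env.grab_frame(n); cv2.imwrite(f"pics/{n}0.png",f)
    c=env.get_calibration(n); print(n,{k:(np.round(v,3).tolist()) for k,v in c.items()})
print(env.read_state())
E
```

```text
pics
scene {'fx': 414.178, 'fy': 414.178, 'cx': 280.677, 'cy': 207.86, 'pose': [[0.102, -0.588, 0.802, -0.104], [-0.995, -0.058, 0.084, 0.088], [-0.003, -0.807, -0.591, 0.61], [0.0, 0.0, 0.0, 1.0]]}
top {'fx': 381.932, 'fy': 381.932, 'cx': 280.875, 'cy': 212.121, 'pose': [[-0.023, -0.987, 0.158, 0.42], [-0.999, 0.02, -0.026, 0.172], [0.022, -0.159, -0.987, 0.947], [0.0, 0.0, 0.0, 1.0]]}
{'t': 0.1, 'qpos': array([ 1.11991572,  0.47766564,  0.02233164,  1.55629016, -0.01153921,
        1.10929244, -0.08310798]), 'qvel': array([ 0.00118367, -0.00165671,  0.00088451, -0.00160552,  0.00150825,
       -0.00021986, -0.00135577]), 'joint_efforts': array([ 5.23520052e-03, -5.84086490e+01,  1.54014051e+00, -2.73313236e+01,
       -5.42310497e-02,  1.30372061e-02,  1.40117669e-05]), 'tool_pos': array([ 0.22672301, -0.63527753,  0.24383978]), 'ee_rot': array([-7.46536512e-04,  9.85347887e-01,  1.70554849e-01, -1.63841947e-04]), 'force': array([ 1.04688123,  0.53590606, -0.49701752]), 'torque': array([ 0.01355557,  0.0289977 , -0.04569975]), 'grasp_force': 0.0, 'opening': 0.08781131568453042}
```

View pics/scene0.png

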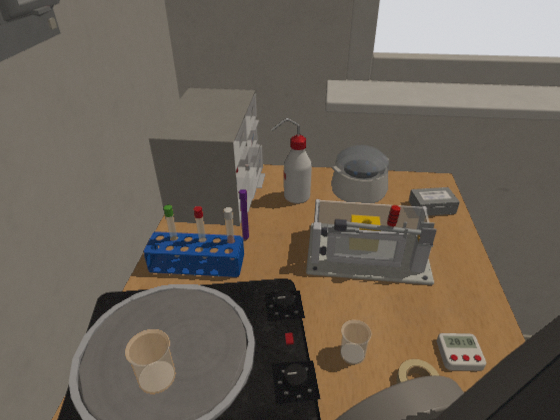

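View pics/top0.png

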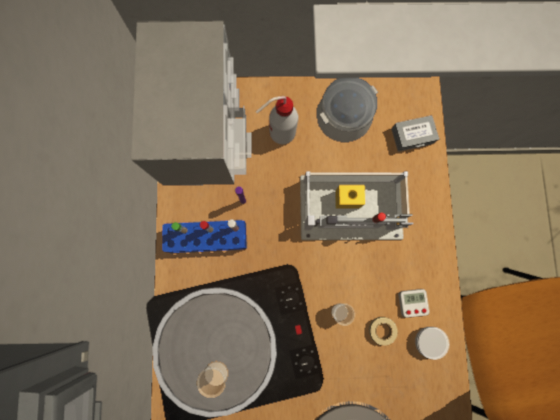

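Both views show the blue rack at top (204,237) with green (175,227), red (204,226) and white (232,224) caps. The other red things are the bottle cap at top (285,104) and the knob at top (381,217). The purple tube at top (240,195) is the decoy. The red cap in the rack, at scene (198,213), fits the description. I'll measure it and confirm with a crop.

```bash
cat > h.py <<'E'
from workcell import env
import cv2, numpy as np
from scipy.spatial.transform import Rotation as R
def ray(n,u,v):
    c=env.get_calibration(n); P=np.array(c["pose"])
    d=P[:3,:3]@np.array([(u-c["cx"])/c["fx"],(v-c["cy"])/c["fy"],1]); return P[:3,3],d/np.linalg.norm(d)
def onz(n,u,v,z):
    o,d=ray(n,u,v); return o+d*(z-o[2])/d[2]
def tri(rays):
    A=sum(np.eye(3)-np.outer(d,d) for o,d in rays); b=sum((np.eye(3)-np.outer(d,d))@o for o,d in rays)
    return np.linalg.solve(A,b)
def masks(f):
    h=cv2.cvtColor(f,cv2.COLOR_BGR2HSV); H,S,V=cv2.split(h)
    return dict(red=((H<6)|(H>174))&(S>170)&(V>70), green=(H>45)&(H<75)&(S>120)&(V>40), yellow=(H>22)&(H<32)&(S>190)&(V>120),blue=(H>105)&(H<122)&(S>150)&(V>50))
def blobs(m,amin=15):
    n,l,s,c=cv2.connectedComponentsWithStats(m.astype(np.uint8))
    return [(int(s[i,4]),s[i,:4].tolist(),np.round(c[i],1).tolist()) for i in range(1,n) if s[i,4]>=amin]
E
python3 - <<'E'
from h import *
for n in ("scene","top"):
    f=cv2.imread(f"pics/{n}0.png")
    for k,m in masks(f).items(): print(n,k,blobs(m))
s=cv2.imread("pics/scene0.png");t=cv2.imread("pics/top0.png")
a=cv2.resize(s[180:280,140:260],(480,400)); b=cv2.resize(s[190:285,300:440],None,fx=2.8,fy=2.8)
c=cv2.resize(t[165:245,295:415],None,fx=3,fy=3);d=cv2.resize(t[205:265,155:255],None,fx=4,fy=4)
o=np.zeros((600,800,3),np.uint8)
o[:266,:392]=cv2.resize(s[190:285,300:440],(392,266)); o[:300,400:760]=cv2.resize(s[180:280,140:260],(360,300))
o[310:550,:360]=c; o[310:550,400:800]=d
cv2.imwrite("pics/c1.png",o)
E
```

```text
scene red [(179, [291, 135, 15, 15], [298.2, 142.3]), (72, [391, 205, 9, 10], [395.0, 209.9]), (79, [194, 207, 9, 11], [198.1, 211.9]), (18, [388, 222, 8, 4], [391.2, 223.9]), (81, [285, 333, 9, 11], [288.9, 337.9]), (23, [451, 355, 6, 5], [453.6, 357.1]), (21, [463, 355, 6, 5], [465.6, 357.3]), (21, [475, 356, 6, 5], [477.3, 357.7])]
scene green [(85, [164, 205, 9, 12], [168.0, 210.2])]
scene yellow [(174, [352, 215, 28, 10], [365.6, 219.1])]
scene blue [(3128, [144, 232, 100, 45], [194.3, 255.6])]
top red [(196, [276, 97, 17, 18], [284.6, 106.1]), (52, [377, 213, 8, 8], [380.6, 216.5]), (45, [200, 221, 8, 8], [203.7, 224.5]), (49, [295, 325, 7, 9], [298.1, 329.1])]
top green [(45, [172, 223, 9, 7], [175.8, 226.0])]
top yellow []
top blue [(1302, [163, 221, 83, 31], [207.8, 238.3]), (76, [163, 224, 11, 11], [166.6, 228.6])]
```

View pics/c1.png

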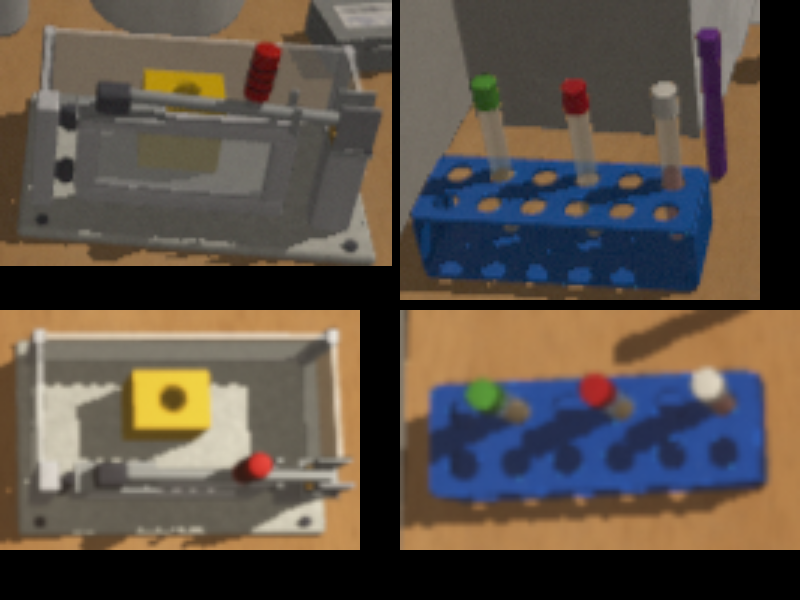

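The crop confirms the red-capped tube is in the middle hole at scene (198,212), with the purple decoy standing alone behind the rack. The gate's front faces the robot, hinge on the left and keeper on the right. The well is at top (352,194).

Run:
```python
from h import *
np.set_printoptions(precision=4,suppress=True)
red=tri([ray("scene",198.1,211.9),ray("top",203.7,224.5)]);gr=tri([ray("scene",168,210.2),ray("top",175.8,226)])
kn=tri([ray("scene",393.5,215),ray("top",380.6,216.5)])
print("red",red,onz("top",203.7,224.5,.131),onz("scene",198.1,211.9,.126),"green",gr,"knob",kn)
t=cv2.imread("pics/top0.png");h=cv2.cvtColor(t,cv2.COLOR_BGR2HSV)
# white cap, hole
m=(h[...,1]<60)&(h[...,2]>150);w=np.zeros_like(m);w[215:235,222:245]=m[215:235,222:245];print(blobs(w,8))
for z,p in ((.07,(352.3,194)),(.136,(232,224)),(.01,(301.7,242.3)),(.01,(403,242.3)),(.056,(163.5,251.5)),(.056,(245.5,249))): print(p,onz("top",*p,z))
y=((h[...,0]>18)&(h[...,0]<34)&(h[...,1]>180)&(h[...,2]>100));w=np.zeros_like(y);w[175:215,330:370]=y[175:215,330:370];print("yel",blobs(w,8))
w[:]=0; w[186:202,343:361]=(~y&(h[...,2]<130))[186:202,343:361];print("hole",blobs(w,3))
```

```text
red [0.528  0.318  0.1236] [0.527  0.3167 0.131 ] [0.5249 0.3169 0.126 ] green [0.5257 0.3778 0.1251] knob [ 0.5354 -0.0607  0.1392]
[(48, [228, 220, 8, 7], [231.5, 222.9])]
(352.3, 194) [ 0.6003 -0.0203  0.07  ]
(232, 224) [0.5262 0.2557 0.136 ]
(301.7, 242.3) [0.4939 0.098  0.01  ]
(403, 242.3) [ 0.4884 -0.1528  0.01  ]
(163.5, 251.5) [0.4759 0.422  0.056 ]
(245.5, 249) [0.4775 0.2329 0.056 ]
yel [(471, [338, 186, 26, 20], [350.4, 195.4])]
hole [(22, [350, 192, 5, 5], [352.1, 194.1])]
```

```bash
cat >> h.py <<'E'
def down(psi):
    "tool down, closing line at world angle psi"
    y=np.array([np.cos(psi),np.sin(psi),0]);z=np.array([0,0,-1.])
    q=R.from_matrix(np.c_[np.cross(y,z),y,z]).as_quat(); return q[[3,0,1,2]]
def wproj(f_p, st):
    "world point -> wrist pixel"
    c=env.get_calibration("wrist");M=np.array(c["mount"]);q=st["ee_rot"]
    T=np.eye(4);T[:3,:3]=R.from_quat(np.r_[q[1:],q[0]]).as_matrix();T[:3,3]=st["tool_pos"]
    p=np.linalg.inv(T@M)@np.r_[f_p,1];p=p[:3];th=np.arctan2(np.hypot(p[0],p[1]),p[2]);a=np.arctan2(p[1],p[0])
    return c["cx"]+c["fx"]*th*np.cos(a),c["cy"]+c["fy"]*th*np.sin(a)
def wray(u,v,st):
    c=env.get_calibration("wrist");M=np.array(c["mount"]);q=st["ee_rot"]
    T=np.eye(4);T[:3,:3]=R.from_quat(np.r_[q[1:],q[0]]).as_matrix();T[:3,3]=st["tool_pos"];P=T@M
    x,y=(u-c["cx"])/c["fx"],(v-c["cy"])/c["fy"];th=np.hypot(x,y);s=np.sin(th)/max(th,1e-9)
    return P[:3,3],P[:3,:3]@np.array([x*s,y*s,np.cos(th)])
def wonz(u,v,z,st):
    o,d=wray(u,v,st); return o+d*(z-o[2])/d[2]
E
python3 - <<'E'
from h import *
np.set_printoptions(precision=4,suppress=True)
print("box foot",onz("scene",237,212,0),onz("scene",170,212,0))
for p,a in (((.527,.317,.126),0),((.600,-.02,.15),np.pi/2),((.600,-.02,.15),-np.pi/2),((.535,-.06,.14),0)):
    print(p,a,env.solve_ik(p,down(a)))
env.move_pose([.227,-.635,.38],env.read_state()["ee_rot"])
env.move_pose([.527,.317,.24],down(0))
st=env.read_state();f=env.grab_frame("wrist");cv2.imwrite("pics/w1.png",f)
print(st["t"],st["tool_pos"],blobs(masks(f)["red"]),wproj([.527,.317,.136],st))
E
```

```text
box foot [0.6974 0.2808 0.    ] [0.6812 0.4452 0.    ]
(0.527, 0.317, 0.126) 0 [ 0.1091  0.7954 -1.1133  1.7533  0.7929  1.1183 -1.2665]
(0.6, -0.02, 0.15) 1.5707963267948966 [ 0.4622  0.5616 -0.7192  1.7878  0.4426  0.96    1.1298]
(0.6, -0.02, 0.15) -1.5707963267948966 [ 0.1507  0.4759 -0.2898  1.8095  0.1706  0.8805 -1.7885]
(0.535, -0.06, 0.14) 0 [ 0.4213  0.4348 -0.5299  1.9497  0.2921  0.8323 -0.2668]
4.2083 [0.5276 0.3162 0.2399] [(428, [271, 198, 21, 26], [280.9, 210.5])] (np.float64(283.0801873065277), np.float64(213.94731123166386))
```

View pics/w1.png

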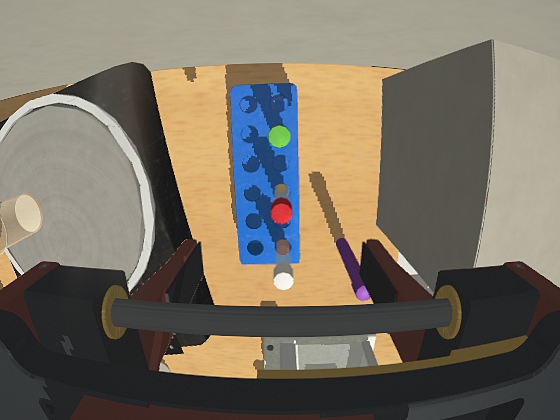

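The red cap is at wrist (281,211), within about 2 mm of the prediction. The green cap at (280,136) and white cap at (284,281) are in line. The purple decoy's cap is at (362,293), so I'll check it against the right finger before I lower.

Run:
```python
from h import *
np.set_printoptions(precision=4,suppress=True)
st=env.read_state()
print("purple",wonz(362,293,.136,st),"red",wonz(281,209,.136,st),"pur foot",wonz(345,245,0,st))
p=wonz(281,209,.136,st)[:2]; p=(p+[.527,.317])/2
g=.126  # cap centre
print(env.move_straight([p[0],p[1],g+.003],vel=.1,f_stop=8))
env.gripper_close(12); s=env.read_state();print(s["opening"],s["grasp_force"],s["tool_pos"],s["force"])
```

```text
purple [0.5961 0.2448 0.136 ] red [0.5253 0.3211 0.136 ] pur foot [ 0.6062  0.2366 -0.    ]
False
0.017988513816196504 11.999966651201248 [0.5261 0.319  0.129 ] [-0.4465  0.3203 -0.8882]
```

Run:
```python
from h import *
np.set_printoptions(precision=4,suppress=True)
s=env.read_state()["tool_pos"]
env.move_straight([s[0],s[1],.36],vel=.15)
env.move_pose([.600,-.020,.36],down(-np.pi/2))
env.move_straight([.600,-.020,.235],vel=.15)
st=env.read_state();f=env.grab_frame("wrist");cv2.imwrite("pics/w2.png",f);f2=env.grab_frame("scene");f3=env.grab_frame("top")
print(st["t"],st["tool_pos"],st["opening"],"pred well",wproj([.600,-.02,.07],st),"pred foot",wproj([.6,-.02,.11],st))
o=np.zeros((600,800,3),np.uint8);o[:420,:560]=f
o[:240,560:]=cv2.resize(f2[170:290,310:430],(240,240));o[250:490,560:]=cv2.resize(f3[150:270,300:420],(240,240))
cv2.imwrite("pics/w2.png",o);np.save("w2.npy",f)
```

```text
10.575 [ 0.6006 -0.0197  0.236 ] 0.017614011000630304 pred well (np.float64(280.26564703468614), np.float64(196.86010685821762)) pred foot (np.float64(280.1654553115226), np.float64(207.52618085425607))
```

View pics/w2.png

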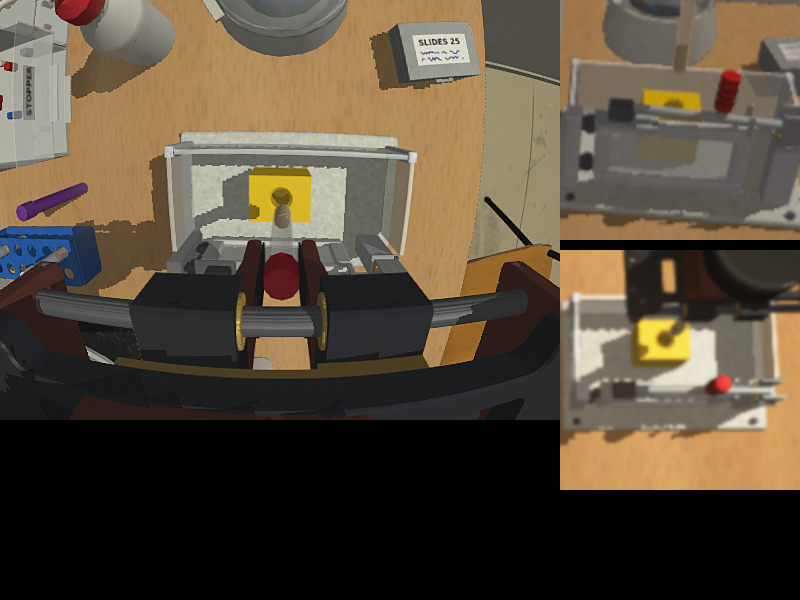

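The well is at wrist (282,197), predicted (280,197). The tube's foot shows just in front of it at (283,207–215), as predicted, so I'll lower with a force stop.

Run:
```python
from h import *
np.set_printoptions(precision=4,suppress=True)
hit=env.move_straight([.6005,-.020,.1455],vel=.06,f_stop=5)
s=env.read_state();print(hit,s["t"],s["tool_pos"],s["force"],s["opening"])
```

```text
True 11.5333 [ 0.5999 -0.0201  0.1926] [ 0.5382 -0.4316  0.5308] 0.0174692920072778
```

Run:
```python
from h import *
st=env.read_state();f=env.grab_frame("wrist");f2=env.grab_frame("scene");f3=env.grab_frame("top")
o=np.zeros((600,800,3),np.uint8)
o[:360,:480]=cv2.resize(f[150:240,220:340],(480,360),interpolation=2)
o[:300,490:790]=cv2.resize(f2[190:250,335:395],(300,300),interpolation=2)
o[310:600,490:780]=cv2.resize(f3[170:220,325:375],(290,290),interpolation=2)
cv2.imwrite("pics/w3.png",o);print(st["force"],wproj([.6,-.02,.07],st),env.get_calibration("wrist")["fx"],np.round(env.get_calibration("wrist")["mount"],3))
```

```text
[ 0.53818051 -0.43160366  0.53075998] (np.float64(279.591695694552), np.float64(207.2556123062578)) 325.19226210127806 [[-0.001 -0.964 -0.265  0.07 ]
 [ 1.    -0.001  0.     0.001]
 [-0.    -0.265  0.964 -0.14 ]
 [ 0.     0.     0.     1.   ]]
```

View pics/w3.png

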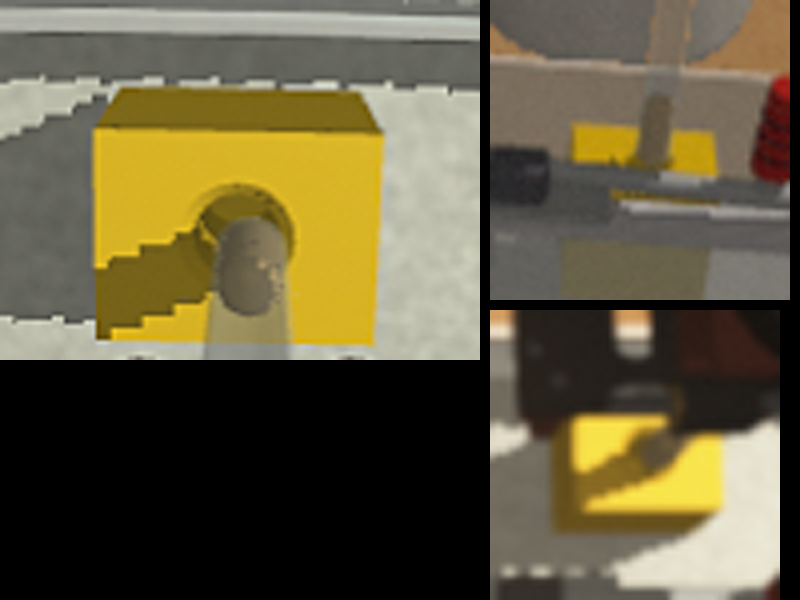

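The tube's foot, crop (250,251), sits about 5 mm nearer the robot than the well centre at crop (245,230) and about 1 mm to its right. It caught on the near rim, so I'll lift and shift.

Run:
```python
from h import *
np.set_printoptions(precision=4,suppress=True)
st=env.read_state()
w=wonz(281.3,150+230/4,.07,st);ft=wonz(282.5,150+251/4,.068,st);d=(w-ft)[:2];print(w,ft,d)
d=np.clip(d,-.006,.006);p=st["tool_pos"];x,y=p[0]+d[0],p[1]+d[1]
env.move_straight([p[0],p[1],.199],vel=.05)
env.move_straight([x,y,.199],vel=.05);env.sleep(.2)
print(env.read_state()["force"])
hit=env.move_straight([x,y,.1455],vel=.06,f_stop=5)
s=env.read_state();print(hit,s["t"],s["tool_pos"],s["force"],s["opening"])
```

```text
[ 0.5994 -0.0214  0.07  ] [ 0.5942 -0.0225  0.068 ] [0.0051 0.001 ]
[ 0.4777  0.0981 -0.1399]
True 12.75 [ 0.6051 -0.0191  0.1917] [-0.0921  0.6192  0.5552] 0.01733636175832105
```

Run:
```python
from h import *
st=env.read_state();f=env.grab_frame("wrist");f2=env.grab_frame("scene");f3=env.grab_frame("top")
o=np.zeros((600,800,3),np.uint8)
o[:600,:480]=cv2.resize(f[150:300,220:340],(480,600),interpolation=2)
o[:300,490:790]=cv2.resize(f2[190:250,335:395],(300,300),interpolation=2)
o[310:600,490:780]=cv2.resize(f3[170:220,325:375],(290,290),interpolation=2)
cv2.imwrite("pics/w4.png",o);print(st["force"],[np.round(wproj([.5994,-.0214,.07],st),1)],[np.round(wproj([x,-.02,z],st),1).tolist() for x in(.598,.605) for z in (.067,.182)])
```

```text
[-0.09208305  0.61917965  0.55524646] [array([282.4, 214.5])] [[280.8, 215.1], [280.7, 278.0], [280.7, 207.1], [280.7, 265.7]]
```

View pics/w4.png

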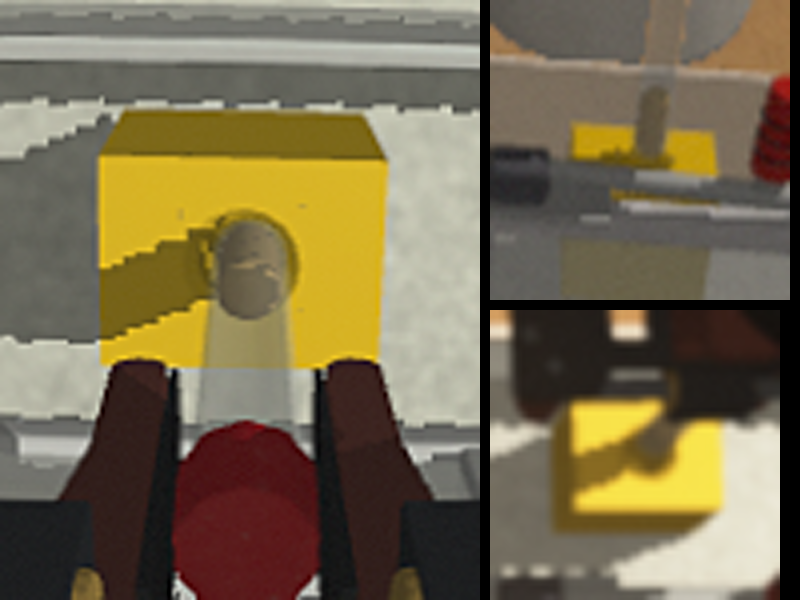

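The foot, crop (249,251), is now about 1.5 mm past the hole centre at crop (247,257) and slightly right. The force signs (-x, +y) agree, so one fine shift and another try.

Run:
```python
from h import *
np.set_printoptions(precision=4,suppress=True)
p=env.read_state()["tool_pos"]
x,y=p[0]-.0017,p[1]+.0007
env.move_straight([p[0],p[1],.195],vel=.05)
env.move_straight([x,y,.195],vel=.03);env.sleep(.2);f0=env.read_state()["force"]
hit=env.move_straight([x,y,.1455],vel=.04,f_stop=8)
s=env.read_state();print(hit,s["t"],s["tool_pos"],s["force"]-f0,s["opening"])
```

```text
False 14.9917 [ 0.6032 -0.0185  0.1457] [ 0.149   1.0052 -0.9667] 0.017356503819596327
```

Run:
```python
from h import *
np.set_printoptions(precision=4,suppress=True)
env.ungrasp();env.sleep(.4)
p=env.read_state()["tool_pos"];env.move_straight([p[0],p[1],.30],vel=.15)
env.move_pose([.535,-.061,.27],down(-.022))
st=env.read_state();f=env.grab_frame("wrist");f2=env.grab_frame("scene");f3=env.grab_frame("top")
print(st["t"],st["tool_pos"],blobs(masks(f)["red"],40),wproj([.535,-.061,.14],st))
for n,g in(("s",f2),("t",f3)):print(n,blobs(masks(g)["red"]))
o=np.zeros((600,800,3),np.uint8);o[:420,:560]=f
o[:240,560:]=cv2.resize(f2[170:290,310:430],(240,240));o[250:490,560:]=cv2.resize(f3[150:270,300:420],(240,240))
cv2.imwrite("pics/w5.png",o)
```

```text
19.1 [ 0.5351 -0.0609  0.2698] [(745, [512, 0, 36, 30], [531.1, 14.8]), (130, [72, 45, 14, 15], [78.4, 52.1]), (333, [347, 149, 24, 20], [360.0, 158.1]), (399, [269, 197, 21, 24], [278.9, 208.7])] (np.float64(283.52117683363315), np.float64(206.53974248493267))
s [(182, [291, 135, 15, 15], [298.1, 142.4]), (77, [366, 188, 9, 11], [369.9, 193.3]), (71, [391, 206, 9, 9], [395.0, 210.0]), (19, [389, 215, 9, 4], [393.5, 216.6]), (15, [389, 219, 8, 3], [392.7, 220.3]), (20, [388, 222, 8, 4], [391.4, 223.8]), (80, [285, 333, 9, 11], [288.9, 337.9]), (23, [451, 355, 6, 5], [453.6, 357.1])]
t [(213, [276, 97, 17, 19], [284.3, 106.7]), (46, [356, 183, 8, 8], [359.0, 186.2]), (53, [377, 213, 8, 8], [380.4, 216.6]), (50, [295, 325, 7, 10], [298.1, 329.2])]
```

View pics/w5.png

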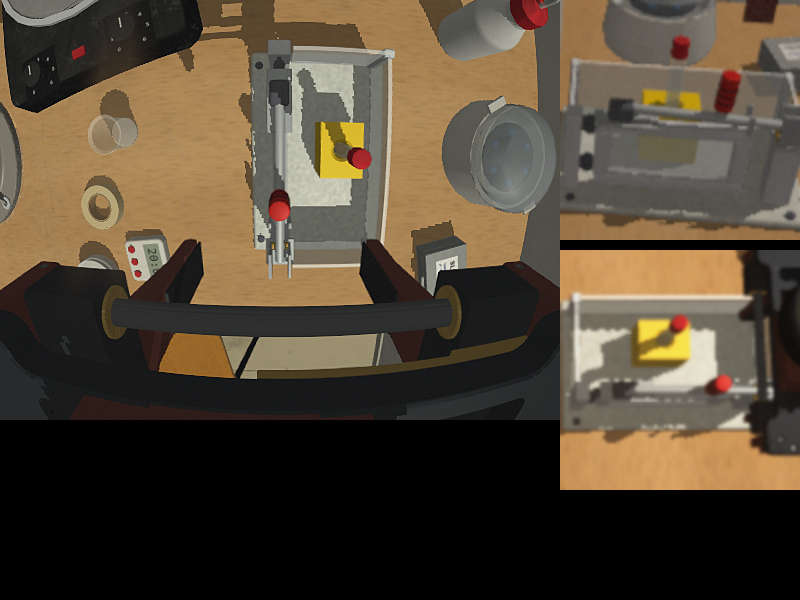

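The tube stands in the well, with its cap at wrist (360,158) and scene (370,193). The knob is at wrist (279,209). I'll triangulate both, then go down on the knob.

Run:
```python
from h import *
np.set_printoptions(precision=4,suppress=True)
st=env.read_state()
print("cap",tri([ray("scene",369.9,193.3),ray("top",359,186.2)]))
w=wonz(279,208.5,.148,st);k3=tri([ray("scene",393.5,215.5),ray("top",380.4,216.6),wray(279,208.5,st)])
print("knob",w,k3)
x,y=(w[0]+k3[0])/2,(w[1]+k3[1])/2
o=down(-.022)
env.move_straight([x,y,.21],vel=.15,orientation=o)
hit=env.move_straight([x,y,.143],vel=.08,f_stop=8)
f0=env.read_state()["force"]
env.gripper_close(20);s=env.read_state();print(hit,s["t"],s["tool_pos"],s["opening"],s["grasp_force"],s["force"]-f0)
```

```text
cap [ 0.6029 -0.0196  0.1398]
knob [ 0.5313 -0.0605  0.148 ] [ 0.533  -0.0609  0.1404]
False 21.8583 [ 0.5323 -0.0607  0.1431] 0.01793413490507302 19.99968409538269 [1.0111 0.357  0.5217]
```

Run:
```python
from h import *
np.set_printoptions(precision=4,suppress=True)
p=env.read_state()["tool_pos"].copy();f0=env.read_state()["force"];u=np.array([.022,1,0]);z=np.array([0,0,1])
np.save("k0.npy",p)
print(env.move_straight(p+.0095*z+.0025*u,vel=.03,f_stop=20));s=env.read_state();print(s["tool_pos"]-p,s["force"]-f0)
print(env.move_straight(p+.0095*z+.030*u,vel=.04,f_stop=14));s=env.read_state();print(s["t"],s["tool_pos"]-p,s["force"]-f0,s["opening"])
```

```text
False
[0.     0.0027 0.0096] [ 0.1722  1.7829 -2.4209]
False
23.1833 [0.0007 0.0305 0.0095] [ 0.0107  0.3173 -2.4023] 0.017421746400194
```

Run:
```python
from h import *
np.set_printoptions(precision=4,suppress=True)
p0=np.load("k0.npy");p=env.read_state()["tool_pos"].copy();f0=env.read_state()["force"]
H=p0+np.array([.022,1,0])*.1245
for th in np.linspace(0,.54,10)[1:]:
    q=H+R.from_euler("z",-th).apply(p-H)
    hit=env.move_straight(q,vel=.03,orientation=down(-.022-th),f_stop=20)
    s=env.read_state();print(round(th,2),hit,s["force"]-f0,s["torque"][2],s["opening"])
    if hit: break
env.sleep(.5);st=env.read_state();f=env.grab_frame("wrist");f2=env.grab_frame("scene");f3=env.grab_frame("top")
print(st["t"],st["tool_pos"],st["grasp_force"],np.abs(st["qvel"]).max())
for n,g in(("s",f2),("t",f3)):print(n,blobs(masks(g)["red"]))
o=np.zeros((600,800,3),np.uint8);o[:420,:560]=f
o[:240,560:]=cv2.resize(f2[170:290,310:430],(240,240));o[250:490,560:]=cv2.resize(f3[150:270,300:420],(240,240))
cv2.imwrite("pics/w6.png",o)
```

```text
0.06 False [-0.6635  0.7107  0.5171] 0.05452266158295461 0.017118246087953762
0.12 False [0.5071 0.1321 0.1967] 0.06796453739327975 0.017692057910245227
0.18 False [-0.5062 -0.1507  1.4187] 0.1528809903181525 0.01736286643680267
0.24 False [-1.0635 -0.0617 -0.1447] 0.2269435543432352 0.017668621677553436
0.3 False [-0.1634 -0.2222  1.2234] 0.12594009734313572 0.017347192184622932
0.36 False [-0.8774 -0.1952  0.4871] 0.14542990835111438 0.017989058851545517
0.42 False [-0.5838 -0.8921  1.1685] 0.17960664011030844 0.017368810900496683
0.48 False [ 0.0702 -2.4911  0.4122] 0.16088251562677877 0.01783909039258051
0.54 False [-1.2516 -1.9125  1.96  ] 0.1710207900209657 0.01746133506216356
26.7583 [ 0.485  -0.0159  0.1525] 19.99949812889099 0.0020009572067828194
s [(182, [291, 135, 15, 15], [298.1, 142.3]), (78, [285, 333, 8, 11], [288.8, 337.9])]
t [(212, [276, 97, 17, 19], [284.3, 106.7]), (45, [356, 183, 8, 8], [359.1, 186.1]), (50, [295, 325, 7, 10], [298.1, 329.2])]
```

View pics/w6.png

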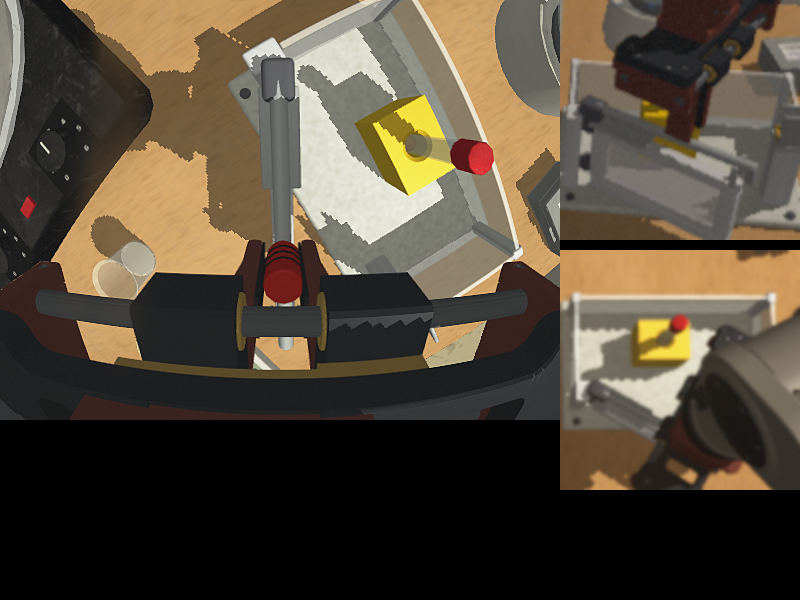

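The gate is open about 30° (top and scene views) with the knob between the fingers at wrist (282,272). The tube still stands in the well, its cap at top (359,186), unchanged. Everything is still, so I'm handing in.

```bash
python3 -c "
from workcell import env
print(env.hand_in(), env.read_state()['t'])"
```

```text
the job is handed in; nothing more can be done
the job is handed in; nothing more can be done
```

I handed the job in at about 27 s of the 61 s allowed: the red-capped tube stands in the yellow well, the bolt is drawn about 28 mm, and the gripper holds the knob with the gate about 0.54 rad open and still. The hand-in gave no verdict; these figures come from the arm's own position and the last pictures.

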